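# Top up the sugar pot with the scoop

## Robot

A 6-joint arm with a two-finger parallel gripper is mounted at the origin on the work surface. World frame = base frame: x ahead of the robot, y to its left, z up, the work surface at z = 0. Lengths are in mm, angles in degrees, forces in N, time in s.
With the tool pointing down it reaches from about 300 to 850 mm from the base axis. Payload 4.2 kg.
Tool frame: the origin (TCP) lies midway between the tips of the shut fingers; the grasp point (between the pads) lies 19 mm behind it; z points along the fingers, y is the line along which they close (so a half turn about z gives the same grasp; the last joint's range is limited). The gripper opens to 91 mm and grips with 3 to 60 N. Pads are 32 mm wide; open, the fingers measure 118 mm over their backs; the gripper's body (76 mm by 178 mm) begins 60 mm behind the grasp point.
Start: joints at [-66.635, 18.312, 89.639, -0, 72.044, -1.146], TCP at [238.555, -523.196, 213.976] pointing down, gripper open.
Joint ranges: [-177.97, 177.97], [-48.28, 115.42], [12.27, 149.76], [-77.06, 257.06], [2.81, 150.46], [-146.56, 146.56]. Speed limits (degrees/s): [147.25, 147.25, 180, 180, 180, 180].

## Interface

Orientations are given as [roll, pitch, yaw] about the fixed x, y, z axes, in that order (R = Rz(yaw) Ry(pitch) Rx(roll)).
In Python, from workcell import state, grab_frame, camera_model, workorder gives the robot as it stands.
- The arm moves only by the tool carry_out, never from a script. Its argument "commands" is a list of rows, each a list of 7 numbers: the turn, a rotation vector about the tool's x, y, z in degrees, then the shift along the tool's x, y, z in mm, then the opening, from -1 (shut) to 1 (fully open). In form: [[ax, ay, az, dx, dy, dz, hand], ...]. A call has 1 to 20 rows; each row is the pose to reach, as a shift and turn from the pose commanded when the call began, along the tool's axes at that moment; what a row does not reach only later rows make up. A row lasts 1/10 s, in which the tool goes at most 50 mm and 8.59 degrees, less where a joint would pass 70% of its speed; a pose out of reach is approached as far as the arm can. A call with a gripper value outside its range is refused whole. The fingers move at their own pace and stop on an object; "force" is the grip in N (left out, the last holds). Time passes only in rows, so rows that repeat a pose let the fingers close. It gives the time, the measured TCP pose, the force, the opening and the grip force at its end, in the units of the state.
- state(): the state, without advancing time (a new reading comes with each control period).
- grab_frame(name): name is "scene" or "top" or "wrist"; returns the picture (480x640x3 uint8, red, green, blue); there is no depth.
- camera_model(name): a dict with "fx", "fy", "cx", "cy" (pixels), "origin" and "rotation" of the camera in the world; the wrist camera has in their place "mount" (4x4, takes a point from camera to tool coordinates, whose origin is the TCP and whose axes are the flange's). Camera axes: x right, y up, looking along -z (the intrinsics and any distortion apply to the point x, -y, -z); pixel columns grow to the right and rows downward; lengths in mm; the calibration is good to about 2 mm. A picture is of the moment at which its call begins: read the wrist's pose just before it. camera_model takes no time and is no camera call.
- workorder.job_done(): hands the job in; it is judged then, once.
The state is a dict: "time_s": time; "qpos": joint angles; "qvel": joint speeds; "effort": joint torques, N m; "ee_pos": TCP position; "ee_rot": TCP orientation; "force": force on the tool from outside, world axes, zero at the start; "torque": the same for the moment, N m; "gripper_width": finger opening in mm; "gripper_force": force on a finger pad.
Only numpy, scipy, OpenCV 4.12 (cv2) and the standard library are available. Lean on these libraries where they do the work, as an engineer would, in place of code of your own. Each camera call takes 0.05 s, during which the arm holds its last target. There are 200 camera calls.

## Task

Lift the loose lid off the small aluminium pot and lay it flat on the worktop, away from the pot. Then scoop sugar lumps out of the steel tin with the scoop and tip them into the pot until at least three of the five are in it, leaving any others in the tin; do not touch the lumps with the gripper, keep the pot upright where it stands, and do not shift the cups, jebena, grinder, funnel or jar. Finally lay the scoop back down on the worktop, flat on its underside and clear of the pot and the tin.

Things in the scene. Friction and masses are not known exactly. Their poses are not given: they have to be found in the camera images.
- tin: open steel tin fixed to the worktop, outside 206 x 98 x 40 mm (x, y, z), walls and floor 3 mm, so 200 x 92 inside and 37 deep; origin under its centre; the lumps start lying in its +x half, the -x half is empty
- scoop: aluminium scoop, 0.14 kg: flat bowl 84 x 82 mm (x, y), floor 2 thick, mouth open at +x, back and side walls 30 high, the sides dropping to 18 and ending 28 mm short of the lip; a neck climbs from the back wall to a level black handle along x, from x = -58 to -138 mm, 16 wide, 20 high, 55 to 75 above the underside. Origin under the middle of the bowl, x towards the mouth, z up
- scoop_grip (a point): middle of the scoop's handle, 98 mm behind the origin and 65 above its underside; axes as the scoop's
- scoop_lip (a point): middle of the scoop's front lip, on its underside; axes as the scoop's
- pot: round aluminium pot standing loose, 136 mm outside diameter, walls 3, floor 4, rim 70 mm high, two small ears reaching 81 mm out along its +x and -x; 0.5 kg; origin under its centre
- pot_in (a point): point on the pot's axis inside it, 18 mm above its underside (a lump lying in the pot has its centre within 62 mm of it)
- lid: aluminium lid lying loose on the pot (not screwed on): plug 116 mm across and 6 deep, disc 144 mm across and 4 thick above it, black knob 24 mm across from 18 to 40 mm; 0.13 kg; origin under the plug's centre, 64 mm above the pot's on the pot, z up
- lid_knob (a point): middle of the lid's knob, 29 mm above the lid's origin
- lump0: one of five like white sugar lumps, round and bevelled, 23 mm across, 20 high, 11 g; origin at its centre
- lump1: one of five like white sugar lumps, round and bevelled, 23 mm across, 20 high, 11 g; origin at its centre
- lump2: one of five like white sugar lumps, round and bevelled, 23 mm across, 20 high, 11 g; origin at its centre
- lump3: one of five like white sugar lumps, round and bevelled, 23 mm across, 20 high, 11 g; origin at its centre
- lump4: one of five like white sugar lumps, round and bevelled, 23 mm across, 20 high, 11 g; origin at its centre
- cup0: one of two glass cups, 60 mm across, 62 high, standing on a round bamboo tray (180 mm across, 16 high); origin under its centre; leave alone
- cup1: the other glass cup, same size, on the tray; leave alone
- jebena: dark clay coffee pot with neck, spout and handle, 116 mm across the belly, 215 high, spout reaching 92 mm along its x; origin under its centre; leave alone
- grinder: black plastic grinder with a knob on top, 88 mm across, 169 high; origin under its centre; leave alone
- funnel: small steel funnel standing on its wide rim, 68 mm across, 68 high; origin under its centre; leave alone
- jar: small amber glass jar, 52 mm across, 85 high; origin under its centre; leave alone
Things that resemble listed ones, but are neither listed nor needed, are in the scene too. What is shaped like the pot but green is not meant.

How it is judged:
By the outcome, as a careful person would: the job done as asked, in the order asked, and still so for the second after the job is handed in, with the robot touching nothing.
It also fails if it takes over 72 s, if anything falls off the work surface, if the arm or the gripper's body presses on something with over 40 N, if the wrist force passes 120 N, or if a joint passes its speed limit or range.

## Working session

There is one attempt and no reset: what is moved stays moved. The work goes in short steps, Python scripts to look and compute and a tool call to move; the robot and the scene stay as the last step left them, time stands still between calls to the robot, and variables do not carry over. Pictures are saved under pics/ and viewed, at most 10 in all, crops included, and the job is handed in when it is done.

Besides the shell and the picture viewer there is one more tool, called after "Emit:" as name(argument=value, ...), one argument or row to a line, values as JSON. carry_out: Moves the arm, as the interface text tells. Its arguments: {"type":"object","properties":{"commands":{"type":"array"},"force":{"type":"number"}},"required":["commands"]}

```bash
ls; mkdir -p pics; python3 - <<'E'
from workcell import state, grab_frame, camera_model
import cv2
print(state())
for n in("scene","top","wrist"):
    print(n,camera_model(n))
for n in("scene","top"):
    cv2.imwrite(f"pics/{n}0.png",grab_frame(n)[:,:,::-1])
E
```

```text
pics
{'time_s': 0.0, 'qpos': array([-6.66362028e+01,  1.83513651e+01,  8.97068821e+01, -9.94011362e-04,
        7.20431535e+01, -1.14614555e+00]), 'qvel': array([ 0.01457907, -0.0509844 , -0.04290915,  0.0443689 , -0.01505559,
        0.00244811]), 'effort': array([-2.63066730e-03, -4.12460160e+01, -2.31977230e+01,  7.25586363e-02,
        4.59657738e-02, -1.59417891e-04]), 'ee_pos': array([ 238.33190478, -522.72385266,  213.11981986]), 'ee_rot': array([-1.79898601e+02, -1.08342539e-03,  2.45102491e+01]), 'force': array([ 0.40137446, -0.23509714,  0.22805754]), 'torque': array([-0.03133117, -0.01344454,  0.00484357]), 'gripper_force': 0.0, 'gripper_width': 91.30627156274444}
scene {'fx': 438.8662488414472, 'fy': 438.8662488414472, 'cx': 317.8035224071058, 'cy': 238.0005538999122, 'origin': array([1145.22678327, -444.11194108,  972.08109778]), 'rotation': array([38.1776542 ,  0.9224666 , 48.96382613])}
top {'fx': 547.1702340152945, 'fy': 547.1702340152945, 'cx': 316.5450935025523, 'cy': 234.29122828365672, 'origin': array([ 359.74140258,  -16.04539203, 1310.46647432]), 'rotation': array([ 12.15903643,   0.2303633 , -90.66141041])}
wrist {'fx': 383.43868850863976, 'fy': 383.43868850863976, 'cx': 323.4698707658864, 'cy': 242.37428555126615, 'mount': array([[ 4.03448509e-04,  9.63178198e-01,  2.68863526e-01,
         7.59255480e+01],
       [ 9.99999684e-01, -2.04304605e-04, -7.68667445e-04,
         4.72315992e-01],
       [-6.85433668e-04,  2.68863751e-01, -9.63177976e-01,
        -1.70463336e+02],
       [ 0.00000000e+00,  0.00000000e+00,  0.00000000e+00,
         1.00000000e+00]])}
```

View pics/scene0.png

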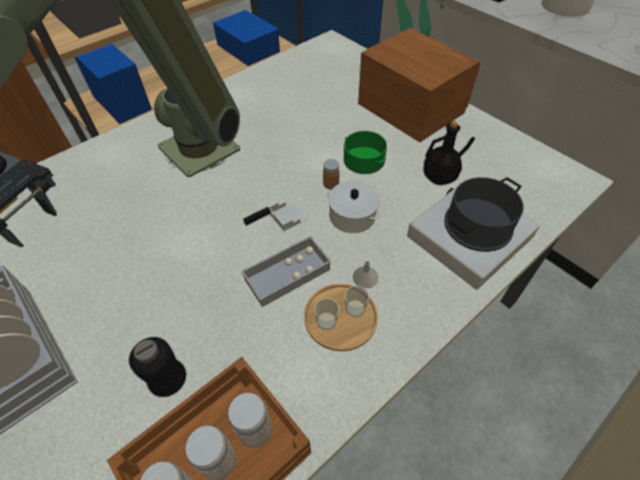

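View pics/top0.png

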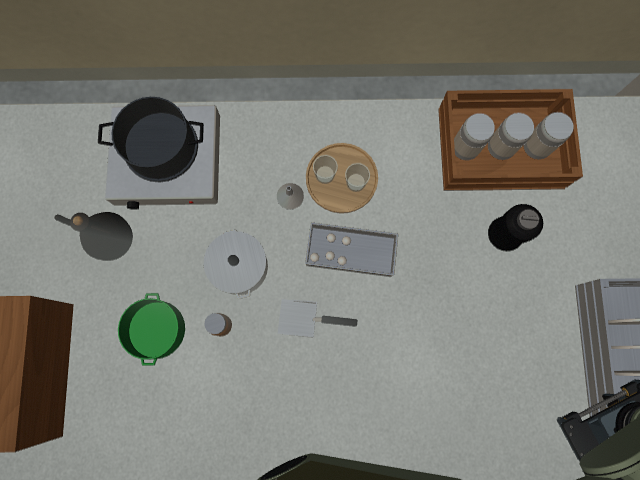

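The lidded aluminium pot is at top (235,262), tin at (351,250), scoop at (300,320) with its handle to (357,322), and the green pot at (152,328) is the decoy. The aluminium one with the knobbed lid fits; I'll confirm that in an enlarged crop.

```bash
cat > h.py <<'E'
import numpy as np,cv2
from scipy.spatial.transform import Rotation as R
from workcell import state, grab_frame, camera_model
def rot(r): return R.from_euler('xyz',r,degrees=True)
def ray(m,px,T=None):
    d=np.array([(px[0]-m['cx'])/m['fx'],-(px[1]-m['cy'])/m['fy'],-1.])
    if T is None: return np.array(m['origin']),rot(m['rotation']).apply(d)
    M=T@m['mount']; return M[:3,3],M[:3,:3]@d
def at(m,px,z,T=None):
    o,d=ray(m,px,T); return o+d*(z-o[2])/d[2]
def T_of(s):
    T=np.eye(4);T[:3,:3]=rot(s['ee_rot']).as_matrix();T[:3,3]=s['ee_pos'];return T
def proj(m,P,T=None):
    if T is None: A=rot(m['rotation']).as_matrix();o=np.array(m['origin'])
    else: M=T@m['mount'];A=M[:3,:3];o=M[:3,3]
    c=(np.atleast_2d(P)-o)@A
    return np.c_[m['cx']+m['fx']*c[:,0]/-c[:,2], m['cy']-m['fy']*c[:,1]/-c[:,2]]
def move(pos,rpy,hand=None,s=None):
    """tool-frame row from the current pose to the target pose"""
    s=s or state();A=rot(s['ee_rot']);B=rot(rpy)
    print('turn',np.round((A.inv()*B).as_rotvec(degrees=True),1),'shift',np.round(A.inv().apply(np.array(pos)-s['ee_pos']),1))
E
python3 - <<'E'
from h import *
im=cv2.imread('pics/top0.png')[185:345,200:410]
cv2.imwrite('pics/topc.png',cv2.resize(im,None,fx=3.8,fy=3.75,interpolation=cv2.INTER_CUBIC))
E
```

```text
(no output)
```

View pics/topc.png

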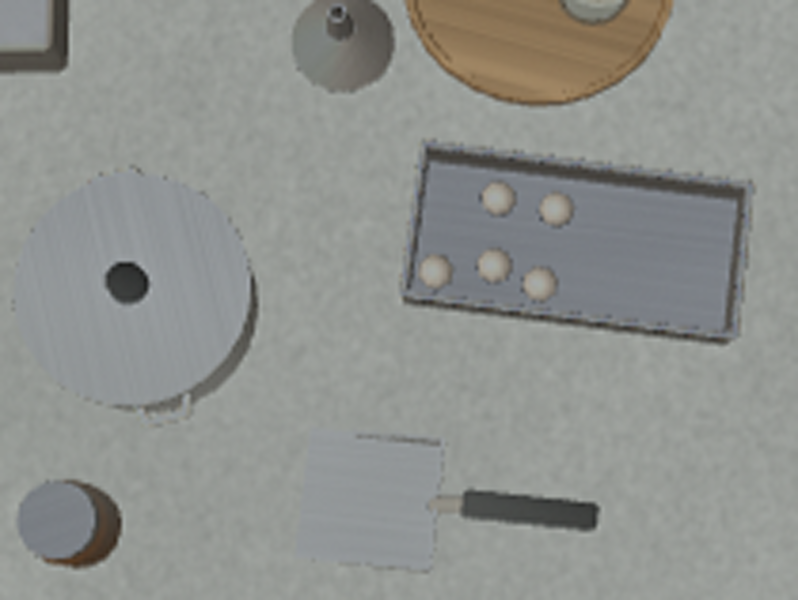

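The crop shows the silver lid with its black knob at crop (127,282), the tin with five lumps in its left half, and the scoop with its mouth to the left and handle at (463..598, ~508). The only pot with a lid and aluminium finish is this one.

```bash
python3 - <<'E'
from h import *
m=camera_model('top')
f=lambda x,y,z:at(m,(200+x/3.8-.37,185+y/3.75-.37),z)
g=lambda l:np.array([f(*p) for p in l])
np.set_printoptions(precision=1,suppress=True)
print('tin',c:=g([(428,142,40),(750,184,40),(735,338,40),(404,300,40)]),c.mean(0))
e=(c[0]+c[3]-c[1]-c[2]);print('yaw of +x',np.degrees(np.arctan2(e[1],e[0])), np.linalg.norm(c[0]-c[1]))
print('lumps',g([(498,197,13),(555,209,13),(434,270,13),(493,265,13),(539,283,13)]))
print('knob',g([(127,282,104)]))
h=g([(463,502,75),(598,516,75),(463,490,75),(465,513,75),(599,505,75),(597,529,75)]);print('handle',h,h[2:].mean(0))
b=g([(310,432,2),(300,558,2),(442,440,30),(434,572,30)]);print('bowl',b)
d=h[0]-h[1];print('yaw',np.degrees(np.arctan2(d[1],d[0])))
print('funnel',f(340,45,10),'jar',f(57,520,85),'jarbase',f(90,540,0))
for p,z in(((344,178),16),((152,328),40),((98,235),80)): print(at(m,p,z))
s=state();T=T_of(s)
E
```

```text
tin [[ 662.4   -4.2   40. ]
 [ 632.6 -205.1   40. ]
 [ 534.6 -191.7   40. ]
 [ 561.    11.6   40. ]] [597.6 -97.4  40. ]
yaw of +x 82.07772934814912 203.1177293356677
lumps [[631.8 -48.2  13. ]
 [623.4 -84.4  13. ]
 [584.5  -6.9  13. ]
 [587.3 -44.3  13. ]
 [575.2 -73.2  13. ]]
knob [[563.7 173.  104. ]]
handle [[ 433.3  -22.9   75. ]
 [ 424.1 -102.1   75. ]
 [ 440.4  -23.    75. ]
 [ 426.8  -24.    75. ]
 [ 430.6 -102.9   75. ]
 [ 416.5 -101.3   75. ]] [428.6 -62.8  75. ]
bowl [[482.8  72.1   2. ]
 [404.   78.1   2. ]
 [474.3 -10.8  30. ]
 [393.7  -5.1  30. ]]
yaw 83.38354656867536
funnel [735.9  52.6  10. ] jar [425.  213.9  85. ] jarbase [416.8 209.    0. ]
[780.3 -83.6  16. ]
[418.4 365.8  40. ]
[629.5 489.3  80. ]
```

```bash
python3 - <<'E'
from h import *
np.set_printoptions(precision=1,suppress=True)
m=camera_model('scene')
print(proj(m,[[563.7,173,104],[662.4,-4.2,40],[534.6,-191.7,40],[424.1,-102,75]]))
move((563,173,160),(180,0,107))
E
```

```text
[[353.4 191.4]
 [329.3 262.2]
 [241.4 271.5]
 [243.3 220.3]]
turn [ -0.1  -0.1 -82.5] shift [ 584.  -498.3   54. ]
```

Emit:
carry_out(
  commands=[
    [0,0,-82.5,584,-498,54,1],
    [0,0,-82.5,584,-498,54,1],
    [0,0,-82.5,584,-498,54,1],
    [0,0,-82.5,584,-498,54,1],
    [0,0,-82.5,584,-498,54,1],
    [0,0,-82.5,584,-498,54,1],
    [0,0,-82.5,584,-498,54,1],
    [0,0,-82.5,584,-498,54,1],
    [0,0,-82.5,584,-498,54,1],
    [0,0,-82.5,584,-498,54,1],
    [0,0,-82.5,584,-498,54,1],
    [0,0,-82.5,584,-498,54,1],
    [0,0,-82.5,584,-498,54,1],
    [0,0,-82.5,584,-498,54,1],
    [0,0,-82.5,584,-498,54,1],
    [0,0,-82.5,584,-498,54,1],
    [0,0,-82.5,584,-498,54,1],
    [0,0,-82.5,584,-498,54,1],
    [0,0,-82.5,584,-498,54,1],
    [0,0,-82.5,584,-498,54,1],
  ],
  force=25,
)

```text
time_s: 2.1
ee_pos: [562.9, 170.7, 160.3]
ee_rot: [-180.0, 0.0, 106.9]
force: [-1.1, -0.1, -0.1]
gripper_width: 91.3
gripper_force: 0.0
```

```bash
python3 - <<'E'
from h import *
np.set_printoptions(precision=1,suppress=True)
s=state();print(s['time_s'],s['qpos'],s['ee_pos'],s['ee_rot'])
w=grab_frame('wrist');cv2.imwrite('pics/w1.png',w[:,:,::-1])
m=camera_model('wrist');T=T_of(s)
print(proj(m,[[563.7,173,104]],T))
move((563.7,173,80),(180,0,107))
E
```

```text
2.1 [15.8 21.7 92.6 -0.  65.7 -1.1] [562.9 170.7 160.3] [-180.     0.   106.9]
[[325.6 257.9]]
turn [ 0.   0.  -0.1] shift [ 1.9  1.3 80.4]
```

View pics/w1.png

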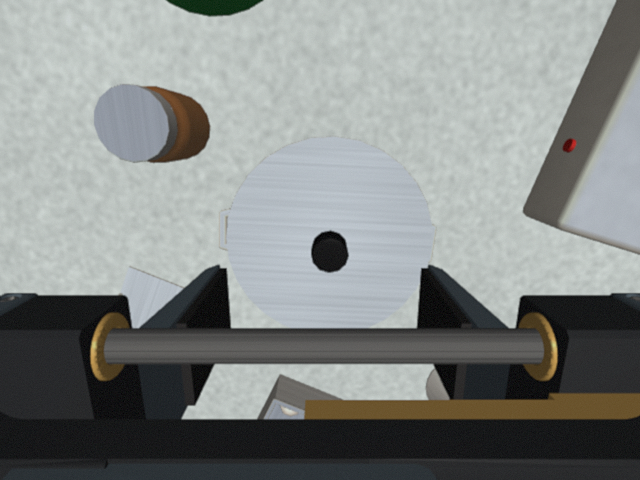

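The lid knob shows at (330,250), about 2–4 mm off the top-camera estimate, so I'll take the average.

Emit:
carry_out(
  commands=[
    [0,0,0,3.5,2,40,1],
    [0,0,0,3.5,2,65,1],
    [0,0,0,3.5,2,80,1],
    [0,0,0,3.5,2,80,1],
    [0,0,0,3.5,2,80,-1],
    [0,0,0,3.5,2,80,-1],
    [0,0,0,3.5,2,80,-1],
    [0,0,0,3.5,2,80,-1],
    [0,0,0,3.5,2,80,-1],
    [0,0,0,3.5,2,80,-1],
    [0,0,0,3.5,2,80,-1],
    [0,0,0,3.5,2,80,-1],
    [0,0,0,3.5,2,60,-1],
    [0,0,0,3.5,2,30,-1],
    [0,0,0,3.5,2,0,-1],
    [0,0,0,3.5,2,0,-1],
  ],
  force=25,
)

```text
time_s: 3.75
ee_pos: [566.7, 176.9, 163.9]
ee_rot: [179.5, 0.0, 107.0]
force: [0.3, -0.7, -1.0]
gripper_width: 22.7
gripper_force: 25.0
```

```bash
python3 - <<'E'
from h import *
np.set_printoptions(precision=1,suppress=True)
s=state();print(s['time_s'],s['qpos'],s['gripper_width'])
move((430,-280,160),(180,0,57))
move((430,-280,17),(180,0,57))
E
```

```text
3.75 [16.2 21.7 92.  -0.  65.8 -0.8] 22.70991047585156
turn [ 0.5 -0.2 50. ] shift [-396.9 -264.4    1.7]
turn [ 0.5 -0.2 50. ] shift [-396.9 -265.6  144.7]
```

Emit:
carry_out(
  commands=[
    [0,0,50,-397,-265,0,-1],
    [0,0,50,-397,-265,0,-1],
    [0,0,50,-397,-265,0,-1],
    [0,0,50,-397,-265,0,-1],
    [0,0,50,-397,-265,0,-1],
    [0,0,50,-397,-265,0,-1],
    [0,0,50,-397,-265,0,-1],
    [0,0,50,-397,-265,0,-1],
    [0,0,50,-397,-265,0,-1],
    [0,0,50,-397,-265,0,-1],
    [0,0,50,-397,-265,0,-1],
    [0,0,50,-397,-265,40,-1],
    [0,0,50,-397,-265,80,-1],
    [0,0,50,-397,-265,110,-1],
    [0,0,50,-397,-265,130,-1],
    [0,0,50,-397,-265,135,-1],
    [0,0,50,-397,-265,135,-1],
    [0,0,50,-397,-265,135,-1],
  ],
)

```text
time_s: 5.55
ee_pos: [425.1, -278.7, 24.5]
ee_rot: [-179.7, -0.0, 57.1]
force: [-2.2, 2.2, 6.9]
gripper_width: 23.4
gripper_force: 25.0
```

```bash
python3 - <<'E'
from h import *
np.set_printoptions(precision=1,suppress=True)
s=state();print(s['time_s'],s['ee_pos'],s['ee_rot'],s['force'])
E
```

```text
5.55 [ 425.1 -278.7   24.5] [-179.7   -0.    57.1] [-2.2  2.2  6.9]
```

Emit:
carry_out(
  commands=[
    [0,0,0,0,0,0,-1],
    [0,0,0,0,0,0,-1],
  ],
)

```text
time_s: 5.75
ee_pos: [425.1, -278.7, 24.5]
ee_rot: [-179.7, -0.0, 57.1]
force: [-4.1, 1.5, 7.0]
gripper_width: 23.5
gripper_force: 25.0
```

Emit:
carry_out(
  commands=[
    [0,0,0,0,0,2,-1],
    [0,0,0,0,0,4,-1],
    [0,0,0,0,0,4,-1],
  ],
)

```text
time_s: 6.05
ee_pos: [425.2, -278.8, 23.6]
ee_rot: [-179.8, -0.0, 57.1]
force: [-10.4, 5.4, 31.2]
gripper_width: 23.3
gripper_force: 25.0
```

Emit:
carry_out(
  commands=[
    [0,0,0,0,0,-4,-1],
    [0,0,0,0,0,-4,-1],
  ],
)

```text
time_s: 6.25
ee_pos: [427.1, -280.1, 25.0]
ee_rot: [180.0, -0.0, 57.1]
force: [0.6, -0.1, -2.3]
gripper_width: 23.1
gripper_force: 25.0
```

```bash
python3 - <<'E'
from h import *
np.set_printoptions(precision=1,suppress=True)
s=state();m=camera_model('scene')
u,v=proj(m,[[425,-279,20]])[0].astype(int);print(u,v)
a=grab_frame('scene')[v-50:v+50,u-65:u+65,::-1];t=grab_frame('wrist')[:,:,::-1]
a=cv2.resize(a,(390,300),interpolation=cv2.INTER_CUBIC);t=cv2.resize(t,(400,300))
cv2.imwrite('pics/lid.png',np.hstack([a,t]))
E
```

```text
191 268
```

View pics/lid.png

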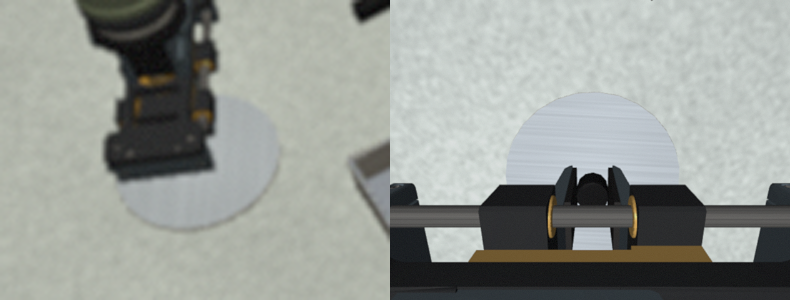

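Emit:
carry_out(
  commands=[
    [0,0,0,0,0,1,-1],
    [0,0,0,0,0,1,1],
    [0,0,0,0,0,1,1],
    [0,0,0,0,0,1,1],
    [0,0,0,0,0,1,1],
    [0,0,0,0,0,1,1],
    [0,0,0,0,0,-30,1],
    [0,0,0,0,0,-80,1],
    [0,0,0,0,0,-130,1],
    [0,0,0,0,0,-150,1],
    [0,0,0,0,0,-150,1],
  ],
)

```text
time_s: 7.45
ee_pos: [428.8, -282.3, 178.7]
ee_rot: [179.5, 0.0, 57.0]
force: [-0.3, 0.4, 0.8]
gripper_width: 91.2
gripper_force: 0.0
```

```bash
python3 - <<'E'
from h import *
np.set_printoptions(precision=1,suppress=True)
s=state();print(s['time_s'],s['qpos'],s['ee_pos'],s['ee_rot'])
t=grab_frame('top');cv2.imwrite('pics/t2.png',t[:,:,::-1])
a=cv2.resize(t[200:360,200:460,::-1],(780,480),interpolation=cv2.INTER_CUBIC);cv2.imwrite('pics/t2c.png',a)
B=(rot((180,0,83.5))*R.from_rotvec([0,-60,0],degrees=True)).as_euler('xyz',degrees=True)
move((557,119,240),B)
E
```

```text
7.45 [-34.6  14.1 101.1  -0.   64.4  -1.6] [ 428.8 -282.3  178.7] [179.5   0.   57. ]
turn [-13.7 -58.8 -24.1] shift [ 406.4 -109.2  -64.2]
```

View pics/t2c.png

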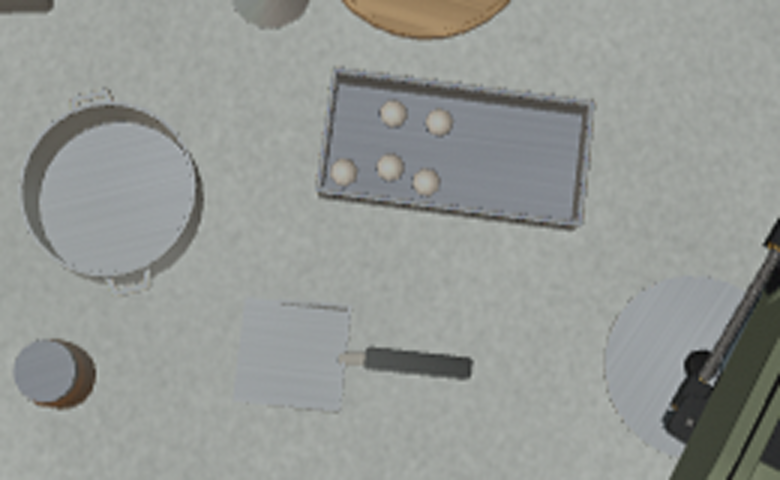

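The pot is open with its rim centred at crop (113,193), and the lid lies flat at about (690,360) on the free worktop. Before loading the scoop, I'll test whether the arm can reach the pouring tilt.

Emit:
carry_out(
  commands=[
    [-13.7,-58.8,-24,406,-109,-64,1],
    [-13.7,-58.8,-24,406,-109,-64,1],
    [-13.7,-58.8,-24,406,-109,-64,1],
    [-13.7,-58.8,-24,406,-109,-64,1],
    [-13.7,-58.8,-24,406,-109,-64,1],
    [-13.7,-58.8,-24,406,-109,-64,1],
    [-13.7,-58.8,-24,406,-109,-64,1],
    [-13.7,-58.8,-24,406,-109,-64,1],
    [-13.7,-58.8,-24,406,-109,-64,1],
    [-13.7,-58.8,-24,406,-109,-64,1],
    [-13.7,-58.8,-24,406,-109,-64,1],
    [-13.7,-58.8,-24,406,-109,-64,1],
    [-13.7,-58.8,-24,406,-109,-64,1],
    [-13.7,-58.8,-24,406,-109,-64,1],
  ],
)

```text
time_s: 8.9
ee_pos: [556.3, 117.4, 239.4]
ee_rot: [-179.8, 59.9, 83.5]
force: [0.5, -0.3, 0.1]
gripper_width: 91.2
gripper_force: 0.0
```

```bash
python3 - <<'E'
from h import *
np.set_printoptions(precision=1,suppress=True)
s=state();print(s['time_s'],s['qpos'],s['ee_pos'],s['ee_rot'])
B=(rot((180,0,83.5))*R.from_rotvec([0,-60,0],degrees=True)).as_euler('xyz',degrees=True)
move((557,119,240),B)
m=camera_model('top');print('pot',at(m,(237.3,264),70))
# scoop grasp: TCP at grip, z=46
move((428.6,-62.8,130),(180,0,83.5)); move((428.6,-62.8,46),(180,0,83.5))
E
```

```text
8.9 [ 33.6  36.7  79.6 -43.4 106.2  44.5] [556.3 117.4 239.4] [-179.8   59.9   83.5]
turn [-0.2 -0.1 -0. ] shift [ 0.3  0.6 -1.7]
pot [559.6 168.4  70. ]
turn [-0.2 59.9 -0.1] shift [  -2.5 -105.6  222.6]
turn [-0.2 59.9 -0.1] shift [  70.1 -105.5  264.8]
```

Emit:
carry_out(
  commands=[
    [0,60,0,-2.5,-105.5,222.5,1],
    [0,60,0,-2.5,-105.5,222.5,1],
    [0,60,0,-2.5,-105.5,222.5,1],
    [0,60,0,-2.5,-105.5,222.5,1],
    [0,60,0,-2.5,-105.5,222.5,1],
    [0,60,0,-2.5,-105.5,222.5,1],
    [0,60,0,-2.5,-105.5,222.5,1],
    [0,60,0,-2.5,-105.5,222.5,1],
    [0,60,0,-2.5,-105.5,222.5,1],
    [0,60,0,-2.5,-105.5,222.5,1],
    [0,60,0,-2.5,-105.5,222.5,1],
  ],
)

```text
time_s: 10.0
ee_pos: [429.4, -60.1, 129.4]
ee_rot: [-179.8, -0.1, 83.6]
force: [-0.7, -0.0, -0.5]
gripper_width: 91.1
gripper_force: 0.0
```

```bash
python3 - <<'E'
from h import *
np.set_printoptions(precision=1,suppress=True)
s=state();print(s['time_s'],s['qpos'],s['ee_pos'],s['ee_rot'])
w=grab_frame('wrist');cv2.imwrite('pics/w3.png',w[:,:,::-1])
m=camera_model('wrist');T=T_of(s);print(proj(m,[[433.3,-22.9,75],[428.6,-62.8,75],[443,75,2]],T))
move((428.6,-62.8,46),(180,0,83.5))
E
```

```text
10.0 [ -9.5  10.3 114.3   0.1  55.5  -3.2] [429.4 -60.1 129.4] [-179.8   -0.1   83.6]
[[322.8 202.2]
 [322.4 266.4]
 [321.3  46.7]]
turn [-0.1 -0.1  0.1] shift [-3.  -0.3 83.4]
```

View pics/w3.png

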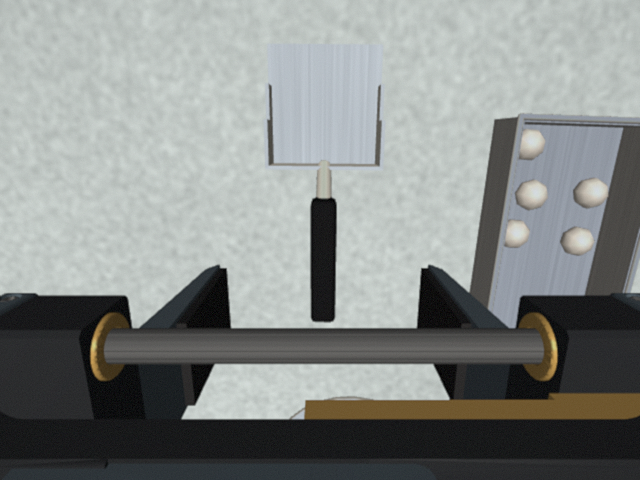

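The scoop is square to the tool, with its handle at (323,199)–(323,321) and its lip at (325,44). That is about 2 mm and 1° off the estimate.

Emit:
carry_out(
  commands=[
    [0,0,1,-1.5,0,40,1],
    [0,0,1,-1.5,0,70,1],
    [0,0,1,-1.5,0,83,1],
    [0,0,1,-1.5,0,83,1],
    [0,0,1,-1.5,0,83,-1],
    [0,0,1,-1.5,0,83,-1],
    [0,0,1,-1.5,0,83,-1],
    [0,0,1,-1.5,0,83,-1],
    [0,0,1,-1.5,0,83,-1],
    [0,0,1,-1.5,0,83,-1],
    [0,0,1,-1.5,0,83,-1],
    [0,0,1,-1.5,0,83,-1],
    [0,0,1,-1.5,0,83,-1],
  ],
  force=60,
)

```text
time_s: 11.35
ee_pos: [429.1, -62.8, 46.6]
ee_rot: [-179.9, -0.1, 82.4]
force: [0.2, -0.1, -0.1]
gripper_width: 21.9
gripper_force: 0.0
```

```bash
python3 - <<'E'
from h import *
np.set_printoptions(precision=2,suppress=True)
s=state();print(s['time_s'],s['qpos'],s['ee_pos'],s['ee_rot'],s['force'],s['gripper_width'])
E
```

```text
11.35 [ -9.93  16.8  120.71   0.16  42.59  -2.47] [429.08 -62.8   46.63] [-179.9    -0.11   82.42] [ 0.25 -0.11 -0.12] 21.905458788179214
```

Emit:
carry_out(
  commands=[
    [0,0,0,0,0,-15,-1],
    [0,0,0,0,0,-40,-1],
    [0,0,0,0,0,-70,-1],
    [0,0,0,0,0,-80,-1],
    [0,0,0,0,0,-80,-1],
    [0,0,0,0,0,-80,-1],
  ],
)

```text
time_s: 11.95
ee_pos: [428.3, -62.8, 125.6]
ee_rot: [-179.8, -0.1, 82.4]
force: [-0.7, -0.1, -1.0]
gripper_width: 15.6
gripper_force: 60.0
```

```bash
python3 - <<'E'
from h import *
np.set_printoptions(precision=2,suppress=True)
s=state();print(s['time_s'],s['ee_pos'],s['ee_rot'],s['force'],s['torque'],s['gripper_width'])
t=grab_frame('top');s2=grab_frame('scene');w=grab_frame('wrist')
cv2.imwrite('pics/w4.png',w[:,:,::-1])
a=cv2.resize(s2[170:300,230:390,::-1],(400,325),interpolation=cv2.INTER_CUBIC)
b=cv2.resize(w[0:300,200:,::-1],(400,325),interpolation=cv2.INTER_CUBIC)
cv2.imwrite('pics/m4.png',np.hstack([a,b]))
E
```

```text
11.95 [428.34 -62.82 125.62] [-179.79   -0.11   82.42] [-0.68 -0.08 -0.98] [-0.17 -0.05  0.  ] 15.611988624610445
```

View pics/m4.png

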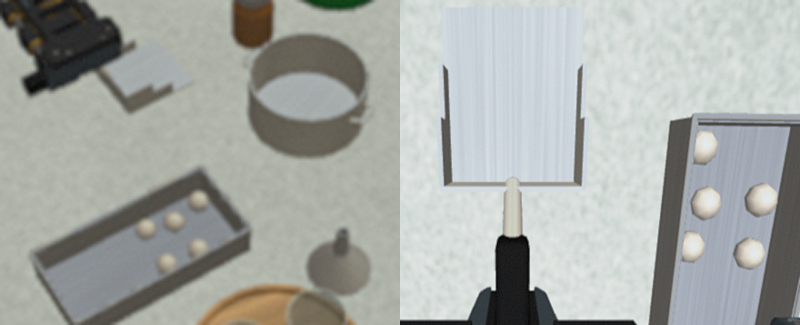

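Left: the scoop is held aloft, with the pot open and empty. Right: scoop lip corners at wrist (247,8) and (406,8), back wall at row 173, handle front at row 219. The fingers closed late, during the lift, so I'll fit the scoop's pose in the hand.

```bash
cat > fit.py <<'E'
from h import *
from scipy.optimize import least_squares
def fit(obs,P):
    m=camera_model('wrist')
    def S(p): return np.diag([1.,-1,-1])@rot(p[3:]).as_matrix(), np.array([98+p[0],p[1],46+p[2]])
    w=np.array([10,5,15,3,8,4.])
    def res(p):
        A,t=S(p);return np.r_[(proj(m,P@A.T+t,np.eye(4))-obs).ravel()/1.5,p/w]
    r=least_squares(res,np.zeros(6));return r.x,(res(r.x)[:-6]*1.5).reshape(-1,2)
E
python3 - <<'E'
from fit import *
np.set_printoptions(precision=1,suppress=True)
P=np.array([[42,41,1],[42,-41,1],[-42,41,30],[-42,-41,30],[-58,8,75],[-58,-8,75],[14,41,18],[14,-41,18.]])
o=np.array([[247.3,8.3],[405.7,8.3],[245,172.7],[400.2,172.7],[306.7,218.8],[341.9,218.8],[246.2,60.9],[404.6,60.9]])
x,r=fit(o,P);print(x);print(r)
E
```

```text
[ 0.9  1.2 16.8 -0.3  0.2 -0.4]
[[ 2.1  0.2]
 [-3.9  1.2]
 [ 1.  -1.3]
 [ 2.5 -0.2]
 [-1.9  1. ]
 [ 0.9  1.3]
 [-0.7 -1.8]
 [ 0.3 -0.7]]
```

The scoop is held 17 mm too low in the hand. I'll put it back down and regrasp it, giving the fingers time to close.

Emit:
carry_out(
  commands=[
    [0,0,0,0,0,35,-1],
    [0,0,0,0,0,55,-1],
    [0,0,0,0,0,61,-1],
    [0,0,0,0,0,61,-0.3],
    [0,0,0,0,0,61,-0.3],
    [0,0,0,0,0,61,-0.3],
    [0,0,0,0,0,70,-0.3],
    [0,0,0,0,0,79,-0.3],
    [0,0,0,0,0,79,-0.3],
    [0,0,0,0,0,79,-1],
    [0,0,0,0,0,79,-1],
    [0,0,0,0,0,79,-1],
    [0,0,0,0,0,79,-1],
    [0,0,0,0,0,79,-1],
    [0,0,0,0,0,79,-1],
    [0,0,0,0,0,79,-1],
  ],
)

```text
time_s: 13.7
ee_pos: [429.1, -62.8, 47.7]
ee_rot: [-179.9, -0.1, 82.4]
force: [-0.5, 0.0, 0.3]
gripper_width: 15.4
gripper_force: 59.9
```

```bash
python3 - <<'E'
from h import *
np.set_printoptions(precision=2,suppress=True)
s=state();print(s['time_s'],s['qpos'],s['ee_pos'],s['ee_rot'],s['force'],s['gripper_width'],s['gripper_force'])
w=grab_frame('wrist');cv2.imwrite('pics/w5.png',w[:,:,::-1])
# tin frame
c=np.array([597.6,-97.4]);a=np.radians(82.1);u=np.array([np.cos(a),np.sin(a)]);v=np.array([-u[1],u[0]])
for p in([631.8,-48.2],[623.4,-84.4],[584.5,-6.9],[587.3,-44.3],[575.2,-73.2]): print(((p-c)@u,(p-c)@v))
E
```

```text
13.7 [ -9.93  16.7  120.64   0.16  42.76  -2.47] [429.12 -62.79  47.71] [-179.9    -0.11   82.42] [-0.48  0.02  0.27] 15.356636881316723 59.88534986972809
(np.float64(53.43366906579521), np.float64(-27.11315197772247))
(np.float64(16.422692309856394), np.float64(-23.768365053065413))
(np.float64(87.84058286998032), np.float64(25.414405384783656))
(np.float64(51.180373673771584), np.float64(17.500552865927144))
(np.float64(20.891571179134992), np.float64(25.51356999063705))
```

Emit:
carry_out(
  commands=[
    [0,0,0,0,0,-20,-1],
    [0,0,0,0,0,-50,-1],
    [0,0,0,0,0,-60,-1],
    [0,0,0,0,0,-60,-1],
    [0,0,0,0,0,-60,-1],
  ],
)

```text
time_s: 14.25
ee_pos: [428.5, -62.8, 106.9]
ee_rot: [-179.8, -0.1, 82.4]
force: [-0.6, 0.6, -1.6]
gripper_width: 15.7
gripper_force: 59.9
```

```bash
python3 - <<'E'
from h import *
s=state();print(s['time_s'],s['ee_pos'],s['gripper_width'])
move((577.1,-244.9,108),(180,0,82.1))
E
```

```text
14.25 [428.5467166  -62.81708888 106.86045701] 15.650002783160573
turn [-0.2 -0.1  0.3] shift [-160.9  171.3   -2. ]
```

Emit:
carry_out(
  commands=[
    [0,0,0.3,-161,171,-2,-1],
    [0,0,0.3,-161,171,-2,-1],
    [0,0,0.3,-161,171,-2,-1],
    [0,0,0.3,-161,171,-2,-1],
    [0,0,0.3,-161,171,-2,-1],
    [0,0,0.3,-161,171,-2,-1],
    [0,0,0.3,-161,171,-2,-1],
    [0,0,0.3,-161,171,-2,-1],
  ],
)

```text
time_s: 15.05
ee_pos: [575.9, -243.8, 107.6]
ee_rot: [-179.7, -0.2, 82.1]
force: [-0.2, 0.6, -0.9]
gripper_width: 15.7
gripper_force: 59.9
```

```bash
python3 - <<'E'
from h import *
np.set_printoptions(precision=1,suppress=True)
s=state();print(s['time_s'],s['ee_pos'],s['ee_rot'])
w=grab_frame('wrist');cv2.imwrite('pics/w6.png',w[:,:,::-1])
cv2.imwrite('pics/w6c.png',cv2.resize(w[0:300,120:520,::-1],(800,600),interpolation=cv2.INTER_CUBIC))
E
```

```text
15.05 [ 575.9 -243.8  107.6] [-179.7   -0.2   82.1]
```

View pics/w6c.png

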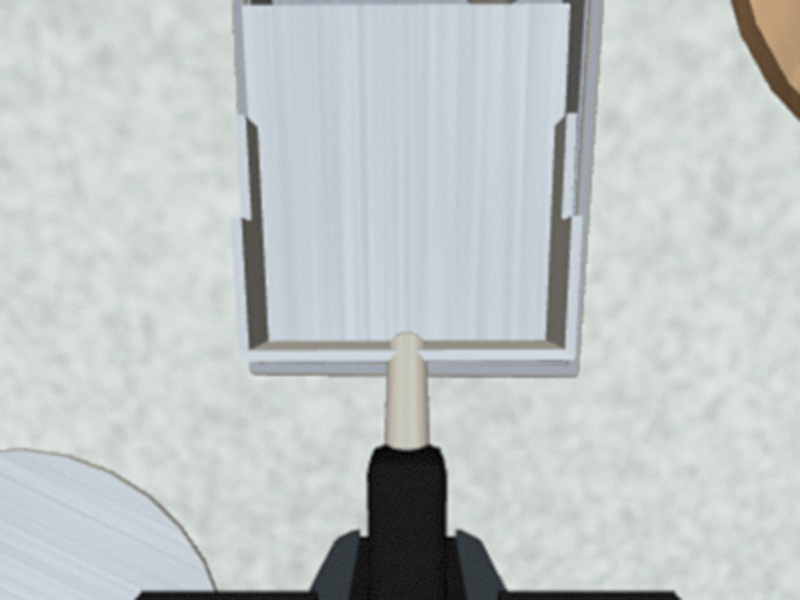

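The scoop bowl hangs over the tin's near half, with tin rim corners at crop (250,376) and (579,376). Next I'll refit the scoop and the tin.

```bash
python3 - <<'E'
from fit import *
np.set_printoptions(precision=1,suppress=True)
f=lambda l:np.array(l)/2.+[119.75,-.25]
P=np.array([[42,41,1],[42,-41,1],[-42,41,30],[-42,-41,30],[-58,8,75],[-58,-8,75],[14,41,18],[14,-41,18.]])
x,r=fit(f([[243,5],[570,5],[244,361],[579,361],[369,447],[446,447],[237,115],[578,115]]),P);print(x);print(r)
s=state();T=T_of(s);m=camera_model('wrist')
c=np.array([at(m,p,40,T) for p in f([[250,376],[579,376],[234,0],[602,0]])]);print(c)
print('tin width',np.linalg.norm(c[0]-c[1]),np.linalg.norm(c[2]-c[3]))
L,Rr=c[2]-c[0],c[3]-c[1];yw=[np.degrees(np.arctan2(d[1],d[0])) for d in(L,Rr)];print(yw)
A=np.diag([1.,-1,-1])@rot(x[3:]).as_matrix();t=np.array([98+x[0],x[1],46+x[2]])
Q=lambda p:(T[:3,:3]@(A@np.array(p)+t))+T[:3,3]
print('scoop origin',Q([0,0,0]),'lip',Q([42,0,0]))
a=np.radians(np.mean(yw));u=np.array([np.cos(a),np.sin(a)]);v=np.array([-u[1],u[0]])
b=(c[0]+c[1])[:2]/2
for p in([0,0,0],[42,0,0],[-42,0,0]): q=Q(p)[:2]-b;print('from tin back outer edge',q@u,'lateral',q@v)
E
```

```text
[-0.8  0.5  2.3 -0.2  2.5  0.2]
[[ 1.4  2.8]
 [-0.2  1.9]
 [-2.6 -4. ]
 [-0.2 -4.7]
 [-1.5  2.6]
 [ 2.4  2.4]
 [ 0.1 -0.6]
 [ 0.4 -1.4]]
[[ 533.7 -193.3   40. ]
 [ 635.  -207.2   40. ]
 [ 549.   -91.2   40. ]
 [ 649.2 -105.    40. ]]
tin width 102.26836528347867 101.17793915271298
[np.float64(81.4922855248746), np.float64(82.0970557409999)]
scoop origin [ 589.7 -147.3   60.1] lip [ 595.3 -105.7   58.4]
from tin back outer edge 53.14797425726905 lateral 2.2419961476750507
from tin back outer edge 95.11085024238292 lateral 2.701190539873404
from tin back outer edge 11.185098272155138 lateral 1.7828017554766942
```

Emit:
carry_out(
  commands=[
    [0,0,0.3,0,2,0,-1],
    [0,0,0.3,0,2,10,-1],
    [0,0,0.3,0,2,20,-1],
    [0,0,0.3,0,2,28,-1],
    [0,0,0.3,0,2,32,-1],
    [0,0,0.3,0,2,32,-1],
  ],
)

```text
time_s: 15.7
ee_pos: [578.8, -245.0, 75.9]
ee_rot: [-179.8, -0.1, 81.8]
force: [-0.8, -0.6, -1.6]
gripper_width: 15.6
gripper_force: 59.9
```

Emit:
carry_out(
  commands=[
    [0,0,0,0,0,6,-1],
    [0,0,0,0,0,12,-1],
    [0,0,0,0,0,17,-1],
    [0,0,0,0,0,20,-1],
    [0,0,0,0,0,20,-1],
  ],
)

```text
time_s: 16.2
ee_pos: [580.2, -242.9, 57.5]
ee_rot: [-180.0, -0.4, 81.7]
force: [2.4, 6.9, 2.3]
gripper_width: 15.6
gripper_force: 59.9
```

Emit:
carry_out(
  commands=[
    [0,0,0,3,0,0,-1],
    [0,0,0,5,0,0,-1],
    [0,0,0,5,0,3,-1],
    [0,0,0,5,0,5,-1],
    [0,0,0,5,0,5,-1],
  ],
)

```text
time_s: 16.7
ee_pos: [580.3, -239.4, 51.8]
ee_rot: [-179.9, -0.2, 81.8]
force: [0.6, 4.1, 0.5]
gripper_width: 15.7
gripper_force: 59.9
```

Emit:
carry_out(
  commands=[
    [0,0,0,2,0,1,-1],
    [0,0,0,4,0,2,-1],
    [0,0,0,6,0,2,-1],
    [0,0,0,10,0,2,-1],
  ],
)

```text
time_s: 17.1
ee_pos: [581.9, -232.1, 50.7]
ee_rot: [180.0, 0.1, 81.8]
force: [-0.6, -4.8, 5.7]
gripper_width: 15.7
gripper_force: 59.9
```

Emit:
carry_out(
  commands=[
    [0,0,0,6,0,0,-1],
    [0,0,0,12,0,0,-1],
    [0,0,0,18,0,0,-1],
    [0,0,0,24,0,0,-1],
    [0,0,0,30,0,0,-1],
    [0,0,0,36,0,0,-1],
    [0,0,0,42,0,0,-1],
    [0,0,0,48,0,0,-1],
    [0,0,0,54,0,0,-1],
    [0,0,0,60,0,0,-1],
  ],
)

```text
time_s: 18.1
ee_pos: [590.5, -171.8, 50.7]
ee_rot: [-180.0, 0.0, 81.9]
force: [-0.5, -5.5, 4.8]
gripper_width: 15.4
gripper_force: 59.9
```

```bash
python3 - <<'E'
from h import *
s=state()
w=grab_frame('wrist');cv2.imwrite('pics/w7.png',w[:,:,::-1])
cv2.imwrite('pics/w7c.png',cv2.resize(w[0:300,120:520,::-1],(700,525),interpolation=cv2.INTER_CUBIC))
E
```

```text
(no output)
```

View pics/w7c.png

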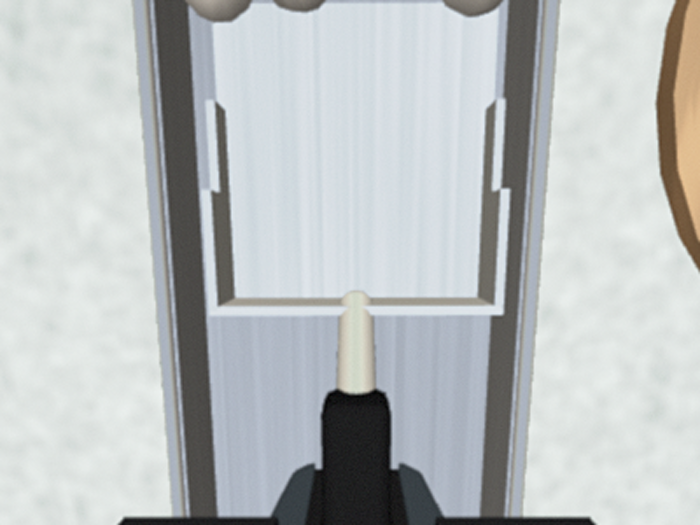

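The tenth and last picture shows the lumps gathered at the lip: left about (220,0), middle (300,0), right (470,0). From here I'll work from numbers. I'll keep pushing towards the end wall.

Emit:
carry_out(
  commands=[
    [0,0,0,5,0,0,-1],
    [0,0,0,10,0,0,-1],
    [0,0,0,14,0,0,-1],
    [0,0,0,18,0,0,-1],
  ],
)

```text
time_s: 18.55
ee_pos: [593.0, -153.9, 50.7]
ee_rot: [-180.0, -0.0, 81.9]
force: [-1.5, -4.9, 6.1]
gripper_width: 16.1
gripper_force: 59.9
```

Emit:
carry_out(
  commands=[
    [0,0,0,4,0,0,-1],
    [0,0,0,8,0,0,-1],
    [0,0,0,11,0,0,-1],
    [0,0,0,11,0,0,-1],
  ],
)

```text
time_s: 18.95
ee_pos: [594.6, -142.7, 50.7]
ee_rot: [-180.0, -0.0, 81.9]
force: [-0.1, -3.6, 5.8]
gripper_width: 15.6
gripper_force: 59.9
```

```bash
cat > blobs.py <<'E'
from h import *
def blobs(im,roi):
    x0,y0,x1,y1=roi;a=im[y0:y1,x0:x1].astype(int)
    k=((a[...,0]-a[...,2]>8)&(a[...,0]>110)).astype(np.uint8)
    k=cv2.morphologyEx(k,cv2.MORPH_OPEN,np.ones((2,2),np.uint8))
    n,l,st,c=cv2.connectedComponentsWithStats(k)
    return [(int(st[i,4]),int(c[i,0]+x0),int(c[i,1]+y0),int(st[i,2]),int(st[i,3])) for i in range(1,n) if st[i,4]>12]
E
python3 - <<'E'
from blobs import *
print('ref',blobs(cv2.imread('pics/t2.png')[:,:,::-1],(300,215,405,285)))
print('refw6',blobs(cv2.imread('pics/w7.png')[:,:,::-1],(190,0,450,170)))
m=camera_model('top');w=grab_frame('wrist');t=grab_frame('top');s=grab_frame('scene')
cv2.imwrite('pics/w8.png',w[:,:,::-1]);cv2.imwrite('pics/t8.png',t[:,:,::-1]);cv2.imwrite('pics/s8.png',s[:,:,::-1])
print('w',blobs(w,(190,0,450,170)));print('t',blobs(t,(300,215,405,285)));
print('s0',blobs(cv2.imread('pics/scene0.png')[:,:,::-1],(245,235,330,300)));print('s',blobs(s,(245,235,330,300)))
a=w[0:170:6,215:430:6].astype(int)
print('\n'.join(''.join(' .:*#'[min(4,max(0,(p[0]-p[2]+14)//6))] for p in r) for r in a))
print(w[100,320],w[20,320])
E
```

```text
ref [(41, 332, 238, 8, 8), (45, 347, 241, 8, 8), (51, 315, 257, 9, 9), (48, 330, 256, 8, 8), (41, 343, 261, 8, 8)]
refw6 [(257, 242, 4, 32, 12), (68, 290, 1, 18, 5), (156, 389, 2, 29, 8), (22, 324, 168, 11, 3)]
w [(999, 256, 13, 47, 30), (2355, 294, 33, 71, 73), (940, 352, 14, 44, 31), (1331, 393, 32, 44, 50), (41, 400, 120, 6, 11), (18, 400, 153, 5, 8), (20, 324, 168, 11, 2)]
t [(233, 390, 218, 35, 10), (161, 318, 245, 15, 29), (66, 363, 253, 8, 12), (98, 349, 264, 9, 26), (65, 355, 262, 7, 20), (51, 313, 258, 8, 9)]
s0 [(49, 310, 250, 8, 8), (47, 300, 259, 8, 7), (47, 288, 261, 7, 8), (37, 309, 269, 7, 6), (46, 297, 275, 8, 7), (201, 321, 293, 21, 15)]
s [(215, 313, 255, 21, 23), (202, 321, 293, 21, 15)]
**.##**:*## ##***## ##*::##      ***
**.######## ###########**## *#*# ***
**: ####### ####### #######**::*#***
::* ####### .###### ######:#****##**
***  #######:#####.  #####*###**##*:
*:*    ::#***# #*     ##  *#######*:
***     #****##           .#######*.
:**     #***###            ######**.
***     ##*####            #####.** 
:**     #######              *#. ** 
:**  :  *######                * ** 
***  *   ####*                 # :* 
*:*  *    .*.                  # ** 
***  #                         * **.
***  *                         * **:
:**  *                         :.***
.**  :                         ..**#
 **. .                         .:***
 **. .                        .  **:
 **: *                        .# **.
 **: *.                       :# *: 
 *:* *:                       :# *. 
 *** #:                       *# *. 
.*:* **                       *# *  
:*** *#                       #* *  
**** #*                       ## *  
#**: **                       *# *  
#*:: **                       ## *  
**** **          :#:          ## *: 
[219 224 229] [133 128 121]
```

Code finds all five lumps on the bowl behind the lip, with the lip about 4 mm from the end wall. Now I'll tilt the nose up about the rear edge and lift.

Emit:
carry_out(
  commands=[
    [0,4,0,-3.2,0,2,-1],
    [0,8,0,-6,0,4.4,-1],
    [0,12,0,-8.7,0,7,-1],
    [0,15,0,-10.4,0,8.4,-1],
    [0,15,0,-10.4,0,8.4,-1],
    [0,18,0,-12,0,6,-1],
    [0,20,0,-13,0,0,-1],
    [0,20,0,-13,0,-8,-1],
    [0,20,0,-13,0,-16,-1],
    [0,20,0,-13,0,-26,-1],
    [0,20,0,-13,0,-36,-1],
    [0,20,0,-13,0,-46,-1],
    [0,20,0,-13,0,-56,-1],
    [0,20,0,-13,0,-66,-1],
    [0,20,0,-13,0,-74,-1],
    [0,20,0,-13,0,-80,-1],
    [0,20,0,-13,0,-80,-1],
  ],
)

```text
time_s: 20.8
ee_pos: [592.9, -155.5, 131.2]
ee_rot: [-180.0, -20.1, 81.8]
force: [0.4, -0.2, -2.0]
gripper_width: 15.9
gripper_force: 59.9
```

```bash
python3 - <<'E'
from blobs import *
st=state();print(st['time_s'],st['ee_pos'],st['ee_rot'],st['force'],st['gripper_width'])
w=grab_frame('wrist');t=grab_frame('top');s=grab_frame('scene')
cv2.imwrite('pics/w9.png',w[:,:,::-1]);cv2.imwrite('pics/t9.png',t[:,:,::-1]);cv2.imwrite('pics/s9.png',s[:,:,::-1])
print('w',blobs(w,(190,0,450,170)));print('s',blobs(s,(245,215,335,300)))
a=w[0:190:6,215:430:6].astype(int)
print('\n'.join(''.join(' .:*#'[min(4,max(0,(p[0]-p[2]+14)//6))] for p in r) for r in a))
E
```

```text
20.8 [ 592.8723032  -155.53403075  131.17763684] [-179.99254787  -20.08320699   81.81467605] [ 0.40241536 -0.24005332 -1.95829491] 15.90032519166264
w [(705, 435, 25, 28, 42), (1327, 394, 35, 44, 46), (2107, 291, 131, 63, 80), (870, 442, 141, 18, 69), (1049, 330, 151, 42, 41), (1020, 375, 152, 43, 40), (28, 431, 153, 2, 14)]
s [(330, 290, 243, 27, 25), (81, 315, 240, 9, 11), (282, 324, 293, 26, 16)]
.......::.:.....::...:......:::....:
.....                           :..:
.....                       #*:**..*
:::.:                      .#:::#..#
:.:.:                      ###**##:#
.....                     .#######.*
..::.                     .#######.#
.:..:                      #######:*
:..:.                      ######.:.
:.:.:                       *###.:.:
:..: .                        :* :..
:... *                         * .:.
:.:. #                         *..:.
.... #                         *.:.:
.... *                         :....
::.:.:        #                :..::
...:.:      ##::#.             .:...
..:..:     .#*:*##            ...::.
::::...    #######            . ..::
...: *.    #######            :* .:.
:..: *:    #######            :# ...
.... *:     #####             ** :..
.... **   ###:#* .***#   ##*# ## ...
..:. ** .#:.## ..#::*#. #****#*# .:.
.....**.#*:.*##.##***####****### :.:
...: ** ##***##.#######:#######*.:..
.... ** ####### #######.########..:.
.....**.:#####.. #####. #####*##.:::
:.:..**. *##*:   * ##    *##* ##..:.
...:.*###########* ############*.:..
:..:... .        * #       : .......
.:...:. *        * #       * :......
```

All five lumps are in the scoop: four have slid to the back and one sits at the right front. Next, carry it gently to the pot.

```bash
cat > pour.py <<'E'
from h import *
np.set_printoptions(precision=1,suppress=True)
p=np.array([140.9,0,47.7]);a=np.radians(82);d=np.array([np.cos(a),np.sin(a),0])
def tcp(lip,th): # th nose-down deg
    o=rot((180,0,82))*R.from_rotvec([0,-th,0],degrees=True); return lip-o.apply(p),o
def rows(lips,ths,s=None):
    s=s or state();A=rot(s['ee_rot'])
    for l,t in zip(lips,ths):
        q,o=tcp(np.array(l),t);print(t,np.round((A.inv()*o).as_rotvec(degrees=True),1),np.round(A.inv().apply(q-s['ee_pos']),1),'tcp',q)
pot=np.array([562,171,0])
E
python3 - <<'E'
from pour import *
s=state();A=rot(s['ee_rot']);print('lip now',A.apply(p)+s['ee_pos'])
rows([pot-35*d+[0,0,130]],[-20])
E
```

```text
lip now [613.3  -8.1 133.4]
-20 [-0.1 -0.1 -0.2] [125.6 -75.6  49.5] tcp [536.4 -10.9 126.6]
```

Emit:
carry_out(
  commands=[
    [0,0,0,4,-2.5,1.5,-1],
    [0,0,0,13,-8,5,-1],
    [0,0,0,27,-16,11,-1],
    [0,0,0,44,-26,17,-1],
    [0,0,0,62,-37,24,-1],
    [0,0,0,80,-48,31,-1],
    [0,0,0,97,-58,38,-1],
    [0,0,0,111,-67,44,-1],
    [0,0,0,120,-72,47,-1],
    [0,0,0,124,-75,49,-1],
    [0,0,0,125.5,-75.5,49.5,-1],
    [0,0,0,125.5,-75.5,49.5,-1],
    [0,0,0,125.5,-75.5,49.5,-1],
  ],
)

```text
time_s: 22.25
ee_pos: [537.3, -11.6, 127.0]
ee_rot: [-179.9, -20.1, 81.8]
force: [-0.2, 0.0, -2.0]
gripper_width: 15.4
gripper_force: 59.9
```

```bash
python3 - <<'E'
from pour import *
from blobs import blobs
s=state();A=rot(s['ee_rot']);print('lip now',A.apply(p)+s['ee_pos'],s['gripper_width'])
w=grab_frame('wrist');print('w',blobs(w,(190,0,450,180)))
th=[-20,-14,-8,-2,4,9,14,19,24,29,34,39,44,49,54,58,60]
rows([pot-35*d+[0,0,z] for z in [122,112,104,98]+[95]*13],th)
E
```

```text
lip now [558.6 135.6 130.6] 15.386014955306994
w [(30, 431, 9, 10, 9), (1377, 395, 34, 45, 46), (34, 223, 49, 9, 10), (43, 232, 82, 15, 3), (1154, 301, 113, 43, 42), (1368, 338, 156, 91, 47), (1029, 374, 151, 42, 40), (942, 280, 153, 43, 39), (278, 283, 173, 71, 5)]
-20 [-0.  -0.1 -0.2] [-2.3 -0.9  8. ] tcp [536.4 -10.9 118.6]
-14 [-0.  -6.1 -0.2] [ 0.  -0.9  3. ] tcp [536.5 -10.5 124.2]
-8 [ -0.  -12.1  -0.2] [ 4.6 -1.  -3.3] tcp [536.8  -8.4 131.6]
-2 [ -0.  -18.1  -0.2] [ 11.2  -1.  -10.6] tcp [537.3  -4.8 140.8]
4 [ -0.1 -24.1  -0.2] [ 20.1  -1.  -19.8] tcp [538.    0.4 152.4]
9 [ -0.1 -29.1  -0.2] [ 29.3  -1.1 -28.9] tcp [538.8   5.9 164.2]
14 [ -0.1 -34.1  -0.2] [ 39.3  -1.1 -37.2] tcp [539.7  12.4 175.4]
19 [ -0.1 -39.1  -0.2] [ 50.   -1.2 -44.6] tcp [540.7  19.8 186. ]
24 [ -0.1 -44.1  -0.2] [ 61.2  -1.2 -51. ] tcp [541.9  28.1 195.9]
29 [ -0.1 -49.1  -0.2] [ 73.   -1.2 -56.4] tcp [543.2  37.2 205. ]
34 [ -0.1 -54.1  -0.2] [ 85.3  -1.3 -60.8] tcp [544.6  47.1 213.3]
39 [ -0.1 -59.1  -0.2] [ 97.8  -1.3 -64.1] tcp [546.1  57.6 220.7]
44 [ -0.1 -64.1  -0.2] [110.6  -1.4 -66.3] tcp [547.6  68.8 227.2]
49 [ -0.1 -69.1  -0.2] [123.5  -1.5 -67.3] tcp [549.3  80.5 232.6]
54 [ -0.2 -74.1  -0.2] [136.5  -1.5 -67.3] tcp [551.   92.5 237. ]
58 [ -0.2 -78.1  -0.2] [146.9  -1.5 -66.4] tcp [552.4 102.5 239.8]
60 [ -0.2 -80.1  -0.2] [152.   -1.6 -65.7] tcp [553.1 107.5 240.9]
```

Emit:
carry_out(
  commands=[
    [0,0,0,-2.3,-1,8,-1],
    [0,-6,0,0,-1,3,-1],
    [0,-12,0,4.6,-1,-3.3,-1],
    [0,-18,0,11.2,-1,-10.6,-1],
    [0,-24,0,20,-1,-20,-1],
    [0,-29,0,29.3,-1,-29,-1],
    [0,-34,0,39.3,-1,-37,-1],
    [0,-39,0,50,-1,-44.6,-1],
    [0,-44,0,61.2,-1,-51,-1],
    [0,-49,0,73,-1,-56.4,-1],
    [0,-54,0,85.3,-1,-60.8,-1],
    [0,-59,0,98,-1,-64,-1],
    [0,-64,0,110.6,-1,-66.3,-1],
    [0,-69,0,123.5,-1,-67.3,-1],
    [0,-74,0,136.5,-1.5,-67.3,-1],
    [0,-78,0,147,-1.5,-66.4,-1],
    [0,-80,0,152,-1.5,-65.7,-1],
    [0,-80,0,152,-1.5,-65.7,-1],
    [0,-80,0,152,-1.5,-65.7,-1],
  ],
)

```text
time_s: 24.2
ee_pos: [552.7, 107.6, 240.8]
ee_rot: [-179.7, 59.8, 82.0]
force: [-0.4, -0.5, -0.9]
gripper_width: 16.1
gripper_force: 59.9
```

```bash
python3 - <<'E'
from pour import *
from blobs import blobs
s=state();A=rot(s['ee_rot']);print(s['qpos'],'lip now',A.apply(p)+s['ee_pos'],s['force'],s['gripper_width'])
w=grab_frame('wrist');t=grab_frame('top');c=grab_frame('scene')
for n,i in(('w',w),('t',t),('s',c)): cv2.imwrite(f'pics/{n}10.png',i[:,:,::-1])
print('w',blobs(w,(150,0,500,320)));print('s',blobs(c,(320,170,385,235)))
print('spot elsewhere',blobs(c,(240,200,330,300)))
E
```

```text
[ 32.7  36.4  79.9 -42.9 106.6  44.9] lip now [556.6 136.9  95. ] [-0.4 -0.5 -0.9] 16.070385540690733
w [(59556, 313, 163, 350, 320), (160, 329, 0, 79, 3), (671, 399, 127, 11, 112), (69, 411, 164, 4, 23), (29, 282, 186, 8, 4), (69, 347, 245, 6, 14), (69, 347, 260, 6, 14)]
s [(383, 334, 181, 26, 26), (80, 366, 204, 12, 11), (42, 352, 204, 8, 7), (13, 377, 211, 3, 5), (36, 363, 213, 7, 6)]
spot elsewhere [(199, 321, 293, 21, 15)]
```

```bash
python3 - <<'E'
from pour import *
s=state();move(s['ee_pos']+[0,0,50],s['ee_rot'])
move((470,-30,190),(180,0,82.4))
E
```

```text
turn [0. 0. 0.] shift [-43.2  -0.  -25.1]
turn [-0.4 59.8 -0.6] shift [-29.5 -62.1 153.6]
```

Emit:
carry_out(
  commands=[
    [0,0,0,-20,0,-12,-1],
    [0,0,0,-43,0,-25,-1],
    [0,10,0,-43,-10,0,-1],
    [0,20,0,-40,-20,30,-1],
    [0,30,0,-38,-30,60,-1],
    [0,40,0,-35,-42,95,-1],
    [0,50,0,-32,-55,130,-1],
    [0,60,0,-29.5,-62,153.5,-1],
    [0,60,0,-29.5,-62,153.5,-1],
    [0,60,0,-29.5,-62,153.5,-1],
    [0,60,0,-29.5,-62,153.5,-1],
  ],
)

```text
time_s: 25.45
ee_pos: [469.8, -30.6, 190.4]
ee_rot: [-180.0, 0.0, 81.6]
force: [-0.1, 0.4, -1.3]
gripper_width: 15.5
gripper_force: 59.9
```

```bash
python3 - <<'E'
from pour import *
from blobs import blobs
s=state();print(s['ee_pos'],s['ee_rot'],s['force'])
w=grab_frame('wrist');t=grab_frame('top');c=grab_frame('scene')
for n,i in(('w',w),('t',t),('s',c)): cv2.imwrite(f'pics/{n}11.png',i[:,:,::-1])
print('w scoop',blobs(w,(190,0,450,180)));print('s pot',blobs(c,(325,180,385,235)));print('t pot',blobs(t,(203,230,272,298)));print('t tin',blobs(t,(300,215,405,285)))
print('s tin',blobs(c,(245,235,330,290)))
m=camera_model('top')
print('pot in scene proj',proj(camera_model('scene'),[[562,171,70]]),proj(m,[[562,171,70],[562,171,14]]))
a=t[235:297:2,204:272:2].astype(int)
print('\n'.join(''.join(' .:*#'[min(4,max(0,(q[0]-q[2]+14)//6))] for q in r) for r in a))
move((429.1,-62.8,60),(180,0,82.4));move((429.1,-62.8,47.7),(180,0,82.4))
E
```

```text
[469.8 -30.6 190.4] [-180.     0.    81.6] [-0.1  0.4 -1.3]
w scoop [(545, 322, 173, 152, 12)]
s pot [(128, 365, 207, 12, 18), (39, 352, 204, 7, 7)]
t pot [(40, 234, 245, 7, 9), (39, 230, 258, 8, 8), (33, 219, 261, 8, 8), (37, 218, 270, 7, 8), (41, 230, 278, 7, 8)]
t tin [(1031, 328, 273, 54, 23)]
s tin [(32, 325, 287, 10, 5)]
pot in scene proj [[351.9 200. ]] [[236.2 263. ]
 [239.6 266.7]]
:::::::::: :.::*#**.:.::::::::::::
:::::::::.:###########:.::::::::::
::::::::.###############..::::::::
::::::.:########: ...:*##:::::::::
:::::.*#*###.#*##.......:#:.::::::
:::::*####*. **##.........**::::::
::::.#*##:...####......... :.:::::
:::.**#*:.....** ...........::::::
:::*****......................::::
::.****.......................*:::
::.***.....**## ..............::::
:::***##*..#:##:...............:::
::***#**#*.#*##................*::
::***#.*#*.:##*............... *::
:.***:###..................... *::
:.*:*.*:.......................*::
:.*:*###*......................*::
:::**.*##.....................**::
:::::#*##.....................**::
::.:*:#*:...#:....................
::::::.....###*...................
:::.*:....**:##.............:.....
::::.*.....#*##.............*.....
::::.:*....*#*.............**.....
::::::::..................***.....
::::::.:.................***:.....
::::::::...............:***:......
:::::::::*...........:****::......
:::::::::::*:.....:*** *::::......
:::::::::::::*** ***** :::::......
::::::::::::::::.#:*: .:::::......
turn [-0.1 -0.  -0.4] shift [-40.3 -35.8 129.7]
turn [-0.1 -0.  -0.4] shift [-40.3 -35.8 142. ]
```

All five lumps are in the pot and the pot hasn't moved. Next, lay the scoop down where it came from.

Emit:
carry_out(
  commands=[
    [0,0,-0.5,-20,-18,30,-1],
    [0,0,-0.5,-40,-36,70,-1],
    [0,0,-0.5,-40,-36,105,-1],
    [0,0,-0.5,-40,-36,125,-1],
    [0,0,-0.5,-40,-36,136,-1],
    [0,0,-0.5,-40,-36,139,-1],
    [0,0,-0.5,-40,-36,139,-1],
    [0,0,-0.5,-40,-36,141,-1],
    [0,0,-0.5,-40,-36,141,-1],
  ],
)

```text
time_s: 26.5
ee_pos: [429.3, -63.1, 49.1]
ee_rot: [-180.0, -0.1, 82.4]
force: [-0.5, 0.5, -1.1]
gripper_width: 15.6
gripper_force: 59.9
```

Emit:
carry_out(
  commands=[
    [0,0,0,0,0,1,-1],
    [0,0,0,0,0,1,-1],
  ],
)

```text
time_s: 26.7
ee_pos: [428.8, -63.4, 47.8]
ee_rot: [-179.9, -0.1, 82.3]
force: [-0.4, 0.0, -2.2]
gripper_width: 15.7
gripper_force: 59.9
```

Near contact. Release gently, then rise straight up.

Emit:
carry_out(
  commands=[
    [0,0,0,0,0,0.5,-1],
    [0,0,0,0,0,0.5,-0.5],
    [0,0,0,0,0,0.5,-0.2],
    [0,0,0,0,0,0.5,0.2],
    [0,0,0,0,0,0.5,0.2],
    [0,0,0,0,0,0.5,0.2],
    [0,0,0,0,0,0.5,0.2],
    [0,0,0,0,0,0.5,0.2],
    [0,0,0,0,0,-20,0.2],
    [0,0,0,0,0,-60,0.2],
    [0,0,0,0,0,-110,0.2],
    [0,0,0,0,0,-150,0.2],
    [0,0,0,0,0,-150,0.2],
    [0,0,0,0,0,-150,0.2],
  ],
)

```text
time_s: 28.1
ee_pos: [429.1, -63.7, 198.1]
ee_rot: [180.0, -0.1, 82.3]
force: [-1.1, -0.1, -0.5]
gripper_width: 54.8
gripper_force: 0.0
```

```bash
python3 - <<'E'
from fit import *
from blobs import blobs
np.set_printoptions(precision=1,suppress=True)
s=state();print(s['time_s'],s['ee_pos'],s['gripper_width'],s['force'])
w=grab_frame('wrist');t=grab_frame('top');c=grab_frame('scene')
for n,i in(('w',w),('t',t),('s',c)): cv2.imwrite(f'pics/{n}12.png',i[:,:,::-1])
print('t pot',blobs(t,(203,230,272,298)))
# black handle in wrist view; change vs start in scene/top
g=w.max(2);k=(g[100:330,280:370]<60).astype(np.uint8);n,l,st,ce=cv2.connectedComponentsWithStats(k)
print([(st[i].tolist(),ce[i]) for i in range(1,n) if st[i,4]>200])
m=camera_model('wrist');T=T_of(s)
print('expected handle',proj(m,[[433.3,-22.9,75],[424.1,-102,75]],T))
for n,i,f in(('top',t,'top0'),('scene',c,'scene0')):
    d=cv2.absdiff(i,cv2.imread(f'pics/{f}.png')[:,:,::-1]).max(2)>40
    n_,l,st,ce=cv2.connectedComponentsWithStats(d.astype(np.uint8));print(n,[(st[j,:5].tolist()) for j in range(1,n_) if st[j,4]>25])
E
```

```text
28.1 [429.1 -63.7 198.1] 54.76670597048857 [-1.1 -0.1 -0.5]
t pot [(37, 234, 245, 7, 8), (39, 230, 258, 8, 8), (34, 219, 261, 8, 8), (35, 218, 270, 7, 8), (37, 230, 278, 7, 8)]
[([34, 83, 19, 97, 1786], array([ 43.2, 130.3]))]
expected handle [[321.3 182.4]
 [323.2 280.3]]
top [[207, 235, 54, 50, 451], [227, 254, 12, 12, 105], [257, 262, 205, 218, 17340], [428, 316, 12, 11, 100], [557, 379, 83, 101, 5189]]
scene [[113, 0, 97, 104, 3779], [170, 0, 34, 62, 204], [176, 0, 100, 193, 6501], [37, 7, 13, 13, 100], [18, 15, 16, 18, 159], [180, 102, 14, 6, 45], [165, 108, 10, 10, 42], [154, 111, 5, 11, 26], [224, 112, 13, 6, 39], [161, 123, 13, 17, 127], [0, 152, 19, 22, 219], [0, 163, 57, 85, 2258], [331, 184, 46, 27, 710], [185, 261, 11, 12, 97]]
```

```bash
python3 - <<'E'
from h import *
np.set_printoptions(precision=1,suppress=True)
t,s=camera_model('top'),camera_model('scene')
for n,m,f,r in(('t',t,'t12',(400,290,470,350)),('s',s,'s12',(160,240,220,300))):
    i=cv2.imread(f'pics/{f}.png')[r[1]:r[3],r[0]:r[2]].max(2)<70
    n_,l,st,ce=cv2.connectedComponentsWithStats(i.astype(np.uint8));
    for j in range(1,n_):
        if st[j,4]>30: c=ce[j]+r[:2];print(n,c,st[j],[at(m,c,z) for z in(29,36,60)])
# lid disc edges in top image
i=cv2.imread('pics/t12.png')[:,:,::-1].astype(int)
k=((i[...,2]-i[...,0])>3).astype(np.uint8)[280:370,390:480];k=cv2.morphologyEx(k,cv2.MORPH_OPEN,np.ones((3,3),np.uint8))
n_,l,st,ce=cv2.connectedComponentsWithStats(k);j=1+st[1:,4].argmax();
cn,_=cv2.findContours((l==j).astype(np.uint8),cv2.RETR_EXTERNAL,cv2.CHAIN_APPROX_NONE);e=cv2.fitEllipse(cn[0]);c=(e[0][0]+390,e[0][1]+280)
print(e,at(t,c,10)); q=at(t,c,10)
th=np.linspace(0,2*np.pi,100);P=np.c_[q[0]+72*np.cos(th),q[1]+72*np.sin(th),0*th+10]
print('flat prediction',cv2.fitEllipse(proj(t,P).astype(np.float32)),'knob px',proj(t,[q+[0,0,30]]),proj(s,[q+[0,0,22]]))
E
```

```text
t [433.3 321.3] [28 27 11 10 87] [array([ 426.6, -281.9,   29. ]), array([ 426.2, -280.4,   36. ]), array([ 425. , -275.4,   60. ])]
s [189.8 266.6] [26 22  9 10 64] [array([ 424.7, -281. ,   29. ]), array([ 430. , -282.2,   36. ]), array([ 448.4, -286.4,   60. ])]
((41.68817901611328, 42.19928741455078), (58.64314651489258, 61.25785446166992), 144.22308349609375) [ 425.5 -281.9   10. ]
flat prediction ((431.71099853515625, 322.5654296875), (60.33441925048828, 63.11788558959961), 141.15687561035156) knob px [[434.3 321.5]] [[189.4 266.4]]
```

The lid is flat, with its knob where a flat lid's would be. The scoop is flat, five lumps are in the pot, and nothing else has moved, so I'll hand in the job.

```bash
python3 -c "
from workcell import workorder
print(workorder.job_done())"
```

```text
the job is handed in; nothing more can be done
None
```

The job is handed in at about 28 s: the lid lies flat on the worktop away from the pot, all five lumps are in the upright pot, and the scoop is back flat where it started.

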